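Tag the nozzle jar and present it at the front of the carousel

ROBOT

A 7-joint arm with a two-finger parallel gripper is mounted at the origin on a cart in front of the work surface, level with it; the furniture and walls round the work are solid. World frame = base frame: x ahead of the robot, y to its left, z up, the work surface at z = 0. Lengths are in m, angles in degrees, forces in N, time in s.
With the tool pointing down it reaches from about 0.425 to 0.875 m from the base axis. Payload 4.7 kg.
Tool frame: the origin (TCP) lies on the centre line of the jaws, within the pads' length; the fingertips stand 11 mm ahead of it and the grasp point (between the pads) lies 8 mm behind it (finger_overhang is the x of the fingertips in the tool frame, in m); x points along the fingers, z is the direction in which the jaws open and shut, and the axes are right-handed (so a half turn about x gives the same grasp; the last joint's range is limited). The gripper opens to 87 mm and grips with 3 to 60 N. Pads are 19 mm wide; open, the fingers measure 117 mm over their backs; the gripper's body (75 mm by 190 mm) begins 51 mm behind the grasp point.
Start: joints at [-71.328, 18.392, -4.016, 83.108, 1.295, 78.541, -3.26], TCP at [0.199, 0.619, 0.234] pointing down, gripper open.
Joint ranges: [-163.93, 163.93], [-17.29, 119.83], [-79.2, 71.16], [3.27, 140.29], [-89.18, 269.18], [5.43, 117.66], [-154.24, 154.24]. Speed limits (degrees/s): [147.25, 147.25, 180, 180, 180, 180, 180].

INTERFACE

Orientations are given as [roll, pitch, yaw] about the fixed x, y, z axes, in that order (R = Rz(yaw) Ry(pitch) Rx(roll)).
In Python, from cell import get_obs, read_camera, sign_off, cut_out, finger_overhang gives the robot as it stands.
- The arm moves only by the tool servo_tool, never from a script. Its argument "rows" is one flat list of numbers, 5 for each row, row after row: the shift along the world's x, y, z in mm, then the turn about the world's z in degrees, then the closure, from 0 (fully open) to 1 (shut). A call has 1 to 10 rows; each row is the pose to reach, as a shift and turn from the pose commanded when the call began; what a row does not reach only later rows make up. A row lasts 1/12 s, in which the tool goes at most 41.7 mm and 7.16 degrees, less where a joint would pass 70% of its speed; a pose out of reach is approached as far as the arm can. A call with a gripper value outside its range is refused whole. The fingers move at their own pace and stop on an object; "force" is the grip in N (left out, the last holds). Time passes only in rows, so rows that repeat a pose let the fingers close. It gives the time, the measured TCP pose, the force and the opening at its end, in the units of the state.
- get_obs(): the state, without advancing time (a new reading comes with each control period).
- read_camera(name): name is "scene" or "top" or "wrist"; returns a dict with "frame" (480x640x3 uint8, blue, green, red), "range_z" (480x640 float32, m along the optical axis (not along the pixel's ray), 0 where there is no reading), "intrinsics" (3x3 intrinsics, pixels), "k1" (the pictures are not rectified: a ray, as slopes to the right and down, at radius r is drawn at 1 + k1 r^2 times it, then the intrinsics apply), "cam_to_world" (4x4, takes a point from camera to world coordinates); the wrist camera has in their place "tool_from_camera" (4x4, takes a point from camera to tool coordinates, whose origin is the TCP and whose axes are the tool frame's). Camera axes: x right, y down, z forward; pixel columns grow to the right and rows downward; lengths in m; the calibration is good to about 2 mm. A picture is of the moment at which its call begins: read the wrist's pose just before it.
- sign_off(): hands the job in, once; it reports no verdict.
Trained networks look in a picture, given as the dict that the camera call returned (one of the last four; its "shot" number tells which), for a name from the list of things; names that differ only in an ending like _2 or _b are one class to them, and where a whole thing is asked for, a point or a joint stands for the part that bears it (a point fixed in the world has none). Each returns a list of dicts, best first, with "score" (0 to 1); they miss things now and then, are a little off and sometimes report something else, mostly with a low value. They report only what shows in the picture. A call takes as long as a camera call. They do not tell look-alikes from the thing itself.
- cut_out(name, picture): "pixels" (480x640 bool, what is visible of it) and "extent" ([centre column, centre row, width, height] in pixels, round what is visible of it).
The state is a dict: "time_s": time; "qpos": joint angles; "joint_velocities": joint speeds; "effort": joint torques, N m; "tool_pos": TCP position; "tool_rot": TCP orientation; "force": force on the tool from outside, world axes, zero at the start; "wrist_torque": the same for the moment, N m; "grip_width": finger opening in m.
Only numpy, scipy, OpenCV 4.12 (cv2) and the standard library are available. Lean on these libraries where they do the work, as an engineer would, in place of code of your own. Each camera call takes 0.05 s, during which the arm holds its last target.

TASK

Mark the nozzle jar for the next job: hang the orange tag by its eye on the peg in front of the red-lidded jar, without first turning the carousel, so that it lies flat on the deck, and let go of it. Then take the knob on the red lid and turn the carousel until the red-lidded jar and its tag face front, in line with the yellow pointer, and end the program while still gripping the knob and holding the carousel still. Leave the crucible, the steel cup and the dropper bottle alone.

Things in the scene. Friction and masses are not known exactly. Their poses are not given: they have to be found in the camera images.
- carousel_base: Fixed dark foot of the carousel; origin on the bench under the turning axis, z up. Its yellow pointer (top 10 mm above the bench, tip 162 mm from the axis, 34 mm beyond the deck's rim) points along this body's -x: that is the front.
- carousel_hub (a point): Point on the turning axis at the deck top, 34 mm above the bench. Aluminium deck 256 mm across, 13 mm thick. On it, 90 degrees apart: four fixed clear jars, 38 mm across, 50 mm from the axis, with red, white, blue and black lids 41 mm across; outside each jar a steel peg, 88 mm from the axis. A hub 24 mm across rises to 74 mm above the bench.
- carousel (a joint): Turning angle of the deck in rad, counter-clockwise from above. 0 (and equally 6.283) = red-lidded jar in line with the pointer. It turns easily (light friction, about 0.05 N m, stays where it is left) between stops at -0.4 and 6.68; starts between 0.7 and 5.58.
- red_peg (a point): Foot of the peg of the red-lidded jar, on the deck top, 34 mm above the bench. Upright round steel peg, 8 mm diameter, 31 mm high above the deck with a round end; turns with the deck, 88 mm from the axis, straight outward of the red-lidded jar. The jar's lid begins 18 mm inward of the peg's axis.
- red_lid: Red lid of the jar that holds brass nozzles (the jar is fixed to the deck). The lid cannot come off but spins freely on the jar about its own upright axis. Origin at the centre of its underside, 94 mm above the bench, 50 mm from the carousel's axis. Lid 41 mm across, 11 mm thick, with a round knob on top.
- red_knob (a point): Middle of the grip of the red lid's knob, on its axis, 122 mm above the bench. Knob: upright, round, 18 mm diameter from 112 mm to 132 mm above the bench (top at 134 mm), narrower neck below; the lid's flat top is at 105 mm. Neighbouring knobs are 71 mm away.
- tag: Loose orange tag, 60 g: flat foot 56 x 28 x 5 mm with a 16 mm round eye near one end and an upright fin with a white patch near the other. Origin: eye centre, underside. x points from eye to fin, z up. Foot spans x -14 to 42 mm. Fin, the place to grip: 22 mm along x, 9 mm thick along y, centre x = 31 mm, top 45 mm up. Hung, it may point any way; outward has most room.
- tag_eye (a point): Centre of the tag's eye at the underside (the tag's origin). Fixed bench equipment stands round the tag: a leaning brown card about 85 mm high farther from the robot, and a clamp block about 115 mm high nearer to it.
- crucible: White crucible, 50 mm across, 42 mm high, origin under its centre: leave alone.
- empty_cup: Empty steel cup, 60 mm across, 101 mm high, origin under its centre: leave alone.
- oil_bottle: Small brown dropper bottle, 34 mm across, 102 mm high, origin under its centre: leave alone.
Not all that is in view belongs to the job. There is more than one size of the tag; the job needs the smaller.

How it is judged (in metres and radians):
On the way, in this order (a step that is already met when the one before it is completed fails the run):
1. the tag hangs on the red jar's peg, flat on the deck and released, before the carousel has been brought round to the front (horizontal distance between tag_eye and red_peg below 0.008 m and height (world z) of tag_eye between 0.029 and 0.039 m and angle between tag's own z axis and vertical below 0.15 rad and contact force between the fingers and tag below 0.1 N and not (value of joint carousel between -0.4 and 0.4 rad or value of joint carousel between 5.8832 and 6.6832 rad)), for 0.3 s.
2. the red-lidded jar is at the pointer, its knob gripped, the carousel still (horizontal distance between tag_eye and red_peg below 0.008 m and height (world z) of tag_eye between 0.029 and 0.039 m and angle between tag's own z axis and vertical below 0.15 rad and contact force between the fingers and red_lid above 2 N and velocity of joint carousel between -0.08 and 0.08 rad/s and (value of joint carousel between -0.1 and 0.1 rad or value of joint carousel between 6.1832 and 6.3832 rad)), for 0.2 s.
At the end, for the whole second after the job is handed in: Red jar within 0.1 rad of the pointer (joint near 0 or 6.283), under 0.08 rad/s, fingers pressing its lid or knob with over 2 N; tag on the red jar's peg: eye within 8 mm of the peg, underside 29 to 39 mm high (on the deck), tilt under 0.15 rad (all of step 2); the arm keeps its last pose, push and grip.
It fails at once if the white crucible is pushed more than 3 cm or tipped over (distance of crucible from where it was at the start of the episode above 0.03 m or angle between crucible's own z axis and vertical above 0.5 rad).
It fails at once if the empty steel cup is pushed more than 3 cm or tipped over (distance of empty_cup from where it was at the start of the episode above 0.03 m or angle between empty_cup's own z axis and vertical above 0.5 rad).
It fails at once if the brown dropper bottle is pushed more than 3 cm or tipped over (distance of oil_bottle from where it was at the start of the episode above 0.03 m or angle between oil_bottle's own z axis and vertical above 0.5 rad).
It also fails if it takes over 61 s, if anything falls off the work surface, if the arm or the gripper's body presses on something with over 40 N, if the wrist force passes 120 N, or if a joint passes its speed limit or range.

## Working session

There is one attempt and no reset: what is moved stays moved. The work goes in short steps, Python scripts to look and compute and a tool call to move; the robot and the scene stay as the last step left them, time stands still between calls to the robot, and variables do not carry over. Pictures are saved under pics/ and viewed, and the job is handed in when it is done.

Besides the shell and the picture viewer there is one more tool, called after "Emit:" as name(argument=value, ...) on one line, values as JSON. servo_tool: Moves the arm, as the interface text tells. Its arguments: {"type":"object","properties":{"rows":{"type":"array"},"force":{"type":"number"}},"required":["rows"]}

```bash
ls; mkdir -p pics; cat > h.py <<'E'
import numpy as np, cv2
from cell import get_obs, read_camera, sign_off, cut_out, finger_overhang
from scipy.spatial.transform import Rotation as R
def Twc(p,obs=None):
    if 'cam_to_world' in p: return np.array(p['cam_to_world'])
    T=np.eye(4); T[:3,:3]=R.from_euler('xyz',obs['tool_rot'],degrees=True).as_matrix(); T[:3,3]=obs['tool_pos']
    return T@np.array(p['tool_from_camera'])
def rays(p,uv):
    K=np.array(p['intrinsics']); uv=np.asarray(uv,float).reshape(-1,1,2)
    D=np.array([p['k1'],0,0,0,0],float)
    return cv2.undistortPoints(uv,K,D).reshape(-1,2)
def pts(p,mask,obs=None):
    v,u=np.nonzero(mask&(p['range_z']>0)); z=p['range_z'][v,u]
    n=rays(p,np.c_[u,v]); P=np.c_[n*z[:,None],z]
    T=Twc(p,obs); return P@T[:3,:3].T+T[:3,3], np.c_[u,v]
def onplane(p,uv,h,obs=None):
    T=Twc(p,obs); n=rays(p,uv); d=np.c_[n,np.ones(len(n))]@T[:3,:3].T; o=T[:3,3]
    return o+d*((h-o[2])/d[:,2])[:,None]
def proj(p,X,obs=None):
    T=np.linalg.inv(Twc(p,obs)); X=np.atleast_2d(X)@T[:3,:3].T+T[:3,3]
    r,_=cv2.projectPoints(X,np.zeros(3),np.zeros(3),np.array(p['intrinsics']),np.array([p['k1'],0,0,0,0],float)); return r.reshape(-1,2)
E
python3 - <<'E'
from h import *
print(get_obs(), finger_overhang)
for n in ['scene','top','wrist']:
    p=read_camera(n); cv2.imwrite(f'pics/{n}0.png',p['frame']); print(n,p['k1'],np.array(p['intrinsics']).tolist())
    if 'cam_to_world' in p: print(np.round(p['cam_to_world'],3))
    else: print(np.round(p['tool_from_camera'],3))
    for t in ['tag','red_lid','carousel_base','crucible','empty_cup','oil_bottle','red_peg']:
        for d in cut_out(t,p)[:4]: 
            P,_=pts(p,d['pixels'],get_obs()); print(n,t,round(d['score'],2),np.round(d['extent']),np.round(np.median(P,0),3) if len(P) else None, np.round(P.max(0),3) if len(P) else '')
E
```

```text
pics
{'time_s': 0.0, 'qpos': array([-71.32687321,  18.43947071,  -4.01731292,  83.17425622,
         1.29374226,  78.54039351,  -3.26108985]), 'joint_velocities': array([ 0.02924481,  0.01294253, -0.11614678,  0.03528673,  0.01824244,
       -0.01980407,  0.03498189]), 'effort': array([-2.90119442e-04, -4.91284347e+01, -4.04043691e-01, -3.12538755e+01,
       -6.39964803e-02,  4.37302503e-02,  1.81562882e-04]), 'tool_pos': array([0.19926668, 0.61814887, 0.23246272]), 'tool_rot': array([-177.94459518,   89.89098933, -105.80763702]), 'force': array([ 0.19438979, -0.25452609,  0.019379  ]), 'wrist_torque': array([-0.00643622, -0.00997356, -0.00901691]), 'grip_width': 0.0867895974396342} 0.011
scene 0.009159604095209915 [[549.5601719071511, 0.0, 318.70649874475527], [0.0, 549.5601719071511, 231.78992681350664], [0.0, 0.0, 1.0]]
[[ 0.903 -0.26   0.343  0.164]
 [-0.43  -0.545  0.719 -0.757]
 [-0.    -0.797 -0.604  0.747]
 [ 0.     0.     0.     1.   ]]
scene tag 0.97 [269. 211.  36.  31.] [0.503 0.211 0.011] [0.544 0.3   0.064]
scene tag 0.56 [318. 215.  27.  24.] [0.593 0.166 0.007] [0.63
[... 1304 characters left out ...]
011 0.017] [0.737 0.036 0.048]
top empty_cup 0.68 [247. 327.  43.  31.] [0.378 0.174 0.014] [0.41  0.21  0.106]
top oil_bottle 0.58 [196. 186.  20.  24.] [0.659 0.273 0.061] [0.679 0.294 0.104]
top red_peg 0.68 [395. 234. 127. 128.] [ 0.567 -0.124  0.035] [0.704 0.    0.14 ]
top red_peg 0.56 [249. 218.  23.  30.] [0.601 0.17  0.006] [0.631 0.194 0.049]
top red_peg 0.22 [411. 208.  24.  17.] [ 0.613 -0.142  0.106] [ 0.643 -0.124  0.14 ]
wrist -0.06015883087444755 [[331.1093969214319, 0.0, 322.3189164645633], [0.0, 331.1093969214319, 240.92354019182739], [0.0, 0.0, 1.0]]
[[-0.001 -0.252  0.968 -0.152]
 [ 0.    -0.968 -0.252  0.068]
 [ 1.     0.     0.001 -0.   ]
 [ 0.     0.     0.     1.   ]]
```

```bash
python3 - <<'E'
import cv2
a=cv2.imread('pics/top0.png'); cv2.imwrite('pics/top0b.png',cv2.resize(a[140:350,170:470],None,fx=2.66,fy=2.66,interpolation=cv2.INTER_CUBIC))
a=cv2.imread('pics/scene0.png'); cv2.imwrite('pics/scene0b.png',cv2.resize(a[140:365,180:480],None,fx=2.66,fy=2.66,interpolation=cv2.INTER_CUBIC))
E
```

```text
(no output)
```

View pics/top0b.png

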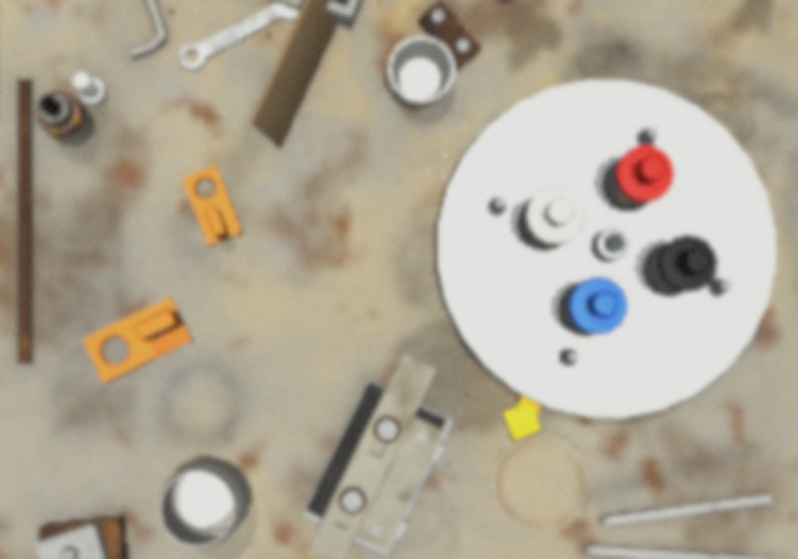

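View pics/scene0b.png

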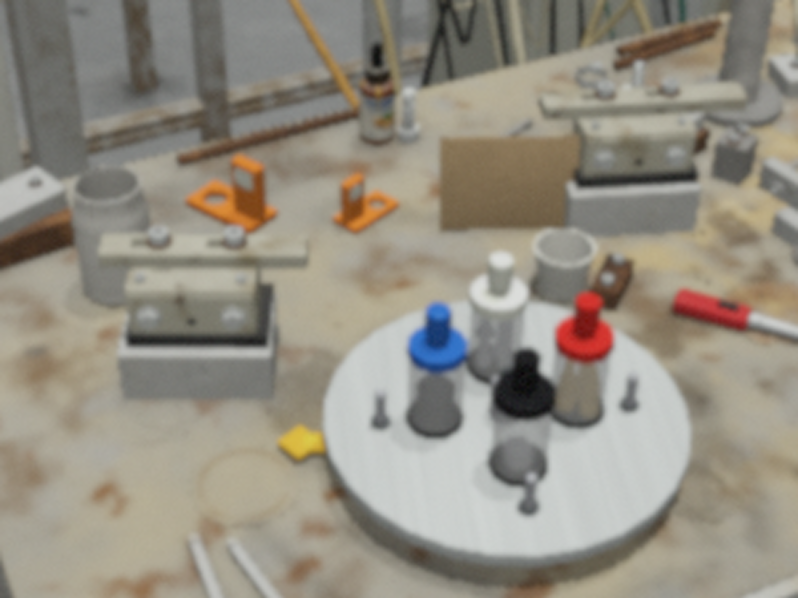

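The top crop shows two orange tags, both lying flat:
- The larger has its eye near crop (115,350), full-frame (213,271).
- The smaller has its eye near crop (206,187), full-frame (247,210), with its fin toward the robot.

The red jar, at crop (645,172), is roughly opposite the pointer at (522,415). Its peg is at (647,136). Next I'll confirm the sizes and measure.

```bash
cat > m1.py <<'E'
from h import *
p=read_camera('top'); s=read_camera('scene')
for q,n in((p,'top'),(s,'scene')):
    hsv=cv2.cvtColor(q['frame'],cv2.COLOR_BGR2HSV)
    m=cv2.inRange(hsv,(8,130,80),(20,255,255))
    nn,l,st,c=cv2.connectedComponentsWithStats(m)
    for i in range(1,nn):
        if st[i,4]<150: continue
        P,uv=pts(q,l==i)
        low=P[P[:,2]<0.012]; fin=P[P[:,2]>0.036]
        if len(low)<20: continue
        r=cv2.minAreaRect((low[:,:2]*1000).astype(np.float32))
        print(n,c[i],st[i,4],'foot rect',np.round(r[0],1),np.round(r[1],1),round(r[2],1),'fin',len(fin),np.round(fin.mean(0),4) if len(fin) else '',P[:,2].max())
    # knobs
    for col,lo,hi in(('red',(0,150,80),(5,255,255)),('blue',(100,120,80),(125,255,255))):
        P,uv=pts(q,cv2.inRange(hsv,lo,hi)>0); k=P[P[:,2]>0.128]; L=P[(P[:,2]>.1)&(P[:,2]<.11)]
        print(n,col,'knob',len(k),np.round(k.mean(0),4),'lid',len(L), np.round((L.min(0)+L.max(0))/2,4))
    m=cv2.inRange(hsv,(24,150,120),(34,255,255)); P,_=pts(q,m>0); print('yellow',len(P),np.round(P.mean(0),4))
    allP,uv=pts(q,np.ones((480,640),bool))
    k=(abs(allP[:,2]-.034)<.004)&(np.hypot(allP[:,0]-.565,allP[:,1]+.135)<.15)
    D=allP[k]; c,rr=cv2.minEnclosingCircle((D[:,:2]*1000).astype(np.float32)); print('deck',c,rr,np.median(D[:,2]), 'bbox mid',(D.min(0)+D.max(0))/2)
o=get_obs(); M=R.from_euler('xyz',o['tool_rot'],degrees=True).as_matrix(); print(o['time_s'],np.round(M,3))
c=p['frame'][180:300,190:290]; cv2.imwrite('pics/tags.png',cv2.resize(c,None,fx=5,fy=5,interpolation=cv2.INTER_CUBIC))
E
python3 m1.py
```

```text
top [635.49800797  36.62151394] 251 foot rect [1086.5 -781.2] [82.5 72.7] 38.0 fin 0  -0.16321497278753827
top [ 79.78285714 148.24571429] 525 foot rect [788.7 564.5] [ 14.  273.5] 25.7 fin 0  -0.022321506812476688
top [249.49211356 217.52365931] 317 foot rect [603.3 172.5] [56.4 27.7] 22.9 fin 57 [0.5868 0.1655 0.0444] 0.0486245544754178
top [222.03743316 266.70766488] 561 foot rect [500.4 228.5] [38.  72.9] 26.9 fin 112 [0.5087 0.2062 0.0575] 0.06695045200984695
top red knob 74 [ 0.6148 -0.1433  0.1341] lid 224 [ 0.6152 -0.1426  0.1051]
top blue knob 75 [ 0.5215 -0.1096  0.1341] lid 238 [ 0.5218 -0.1091  0.1052]
yellow 2466 [ 1.0824 -0.625  -0.1873]
deck (568.7733154296875, -127.12769317626953) 127.66529083251953 0.03457283116758059 bbox mid [ 0.56892721 -0.12697026  0.0340003 ]
scene [270.98046875  95.76953125] 256 foot rect [ 939.7 1320.3] [1337.4   63.8] 69.4 fin 154 [0.7127 0.7543 0.0874] 0.15489494722420205
scene [268.67980296 214.45566502] 406 foot rect [499.1 229.3] [40.2 79.2] 24.3 fin 78 [0.5106 0.2031 0.0549] 0.0626493093725562
scene [315.69642857 217.41071429] 224 foot rect [614.  184.9] [89.9 44.4] 49.7 fin 31 [0.5857 0.1648 0.0447] 0.048534531339485265
scene red knob 63 [ 0.6149 -0.1456  0.133 ] lid 204 [ 0.6147 -0.1454  0.1049]
scene blue knob 56 [ 0.5303 -0.0324  0.1463] lid 212 [ 0.5209 -0.1125  0.1047]
yellow 72 [ 0.4983 -0.0465  0.0102]
deck (568.0081176757812, -125.55503845214844) 129.58465576171875 0.034552214794366654 bbox mid [ 0.56890089 -0.12653782  0.03400587]
1.3 [[ 0.    -0.952  0.307]
 [ 0.     0.307  0.952]
 [-1.    -0.     0.   ]]
```

View pics/tags.png

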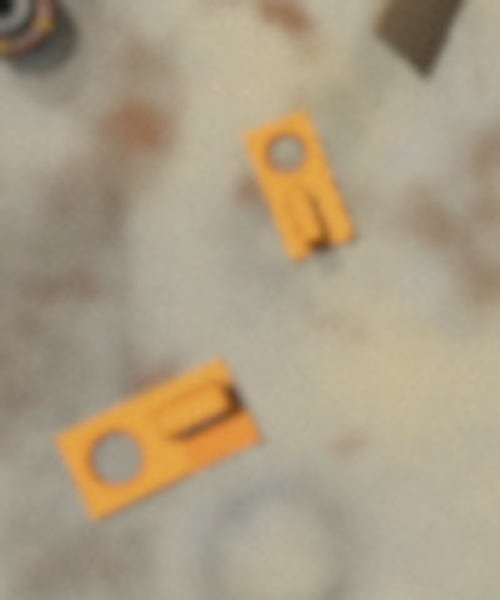

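The small tag's foot measures 56.4 x 27.7 mm, which matches the 56 x 28 mm in the description. The large one measures 73 x 38 mm. The small one is the target: eye near (0.616, 0.178), fin at (0.587, 0.1655). I'll hover above it with the wrist camera on the eye side.

Emit:
servo_tool(rows=[194, -226, -10, -70, 0.3, 194, -226, -10, -70, 0.3, 194, -226, -10, -70, 0.3, 194, -226, -10, -70, 0.3, 194, -226, -10, -70, 0.3, 194, -226, -10, -70, 0.3, 194, -226, -10, -70, 0.3, 194, -226, -10, -70, 0.3, 194, -226, -10, -70, 0.3, 194, -226, -10, -70, 0.3])

```text
time_s: 2.13
tool_pos: [0.3945, 0.3914, 0.2238]
tool_rot: [56.7, 90.0, 58.3]
force: [0.2, -0.4, -0.1]
grip_width: 0.0611
```

Emit:
servo_tool(rows=[194, -226, -20, -69, 0.3, 194, -226, -20, -69, 0.3, 194, -226, -20, -69, 0.3, 194, -226, -20, -69, 0.3, 194, -226, -20, -69, 0.3, 194, -226, -20, -69, 0.3, 194, -226, -20, -69, 0.3, 194, -226, -20, -69, 0.3, 194, -226, -20, -69, 0.3, 194, -226, -20, -69, 0.3])

```text
time_s: 2.97
tool_pos: [0.5881, 0.165, 0.2034]
tool_rot: [-24.8, 90.0, -92.1]
force: [0.7, 0.5, 0.9]
grip_width: 0.0605
```

```bash
cat > m2.py <<'E'
from h import *
import sys
o=get_obs(); w=read_camera('wrist'); cv2.imwrite('pics/'+sys.argv[1]+'.png',w['frame'])
M=R.from_euler('xyz',o['tool_rot'],degrees=True).as_matrix()
print(o['time_s'],o['tool_pos'],np.round(o['qpos'],1),'jaw ang',np.degrees(np.arctan2(M[1,2],M[0,2])),M[2,0],o['grip_width'])
hsv=cv2.cvtColor(w['frame'],cv2.COLOR_BGR2HSV)
m=cv2.inRange(hsv,(8,130,80),(20,255,255)); nn,l,st,c=cv2.connectedComponentsWithStats(m)
for i in range(1,nn):
    if st[i,4]<300: continue
    P,uv=pts(w,l==i,o); low=P[P[:,2]<.012]; fin=P[P[:,2]>.04]
    print(c[i],st[i,4],len(P))
    if len(low)>20:
        r=cv2.minAreaRect((low[:,:2]*1000).astype(np.float32)); print('foot',r,np.median(low[:,2]))
    if len(fin)>20:
        r=cv2.minAreaRect((fin[:,:2]*1000).astype(np.float32)); print('fin',r,fin[:,2].max())
E
python3 m2.py w1
```

```text
2.9667 [0.58814721 0.16496476 0.20342589] [-43.2  15.6  30.1  92.4  -8.   74.1 -79.2] jaw ang -67.37704994026896 -0.9999997869514772 0.06053742317042068
[320.71318427 207.9768697 ] 1297 1293
foot ((602.638916015625, 172.08843994140625), (57.0673828125, 28.027690887451172), 22.06509017944336) 0.005702461306696993
fin ((588.2335205078125, 166.60025024414062), (21.52422332763672, 8.686152458190918), 22.429277420043945) 0.04717752157004296
[240.234714   268.86653517] 1521 1509
foot ((497.854736328125, 229.0857696533203), (41.25312805175781, 77.99405670166016), 26.364919662475586) 0.0072000992909664885
fin ((546.4203491210938, 209.5120086669922), (77.55825805664062, 30.118743896484375), 2.0238280296325684) 0.21759529039723835
[184.86977887 311.19164619] 407 402
fin ((602.08203125, 208.15948486328125), (14.922625541687012, 2.2742886543273926), 22.989459991455078) 0.28554144433736073
[459.85441527 311.90930788] 419 418
fin ((628.9498291015625, 143.88279724121094), (14.918905258178711, 2.3720364570617676), 24.738536834716797) 0.285703019894459
[458.13490158 359.40278445] 2083 2074
fin ((617.6918334960938, 144.96487426757812), (11.189266204833984, 68.02501678466797), 22.568031311035156) 0.2947571108641594
```

View pics/w1.png

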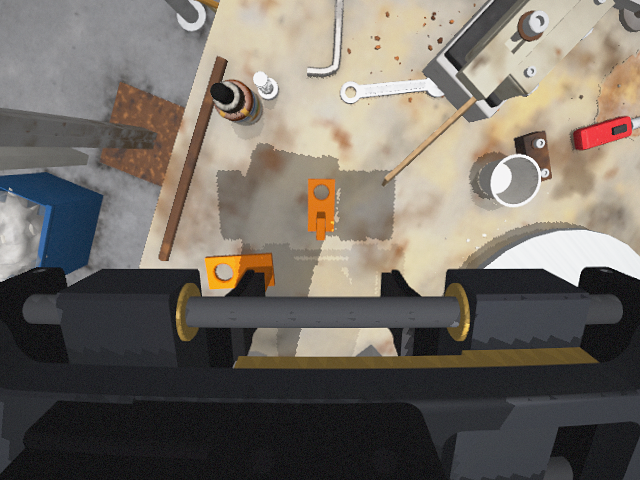

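The wrist view shows the small tag squared up at (320,208), the card's near edge at (385,183), and the larger tag's corner at (272,255). I'll check the heights under the gripper's footprint before descending.

```bash
python3 - <<'E'
from h import *
P=[pts(read_camera(n),np.ones((480,640),bool))[0] for n in('scene',)]
o=get_obs(); w=read_camera('wrist'); mm=np.zeros((480,640),bool); mm[:255]=1
P.append(pts(w,mm,o)[0])
c=np.array([.5878,.1662]); a=np.radians(-67.2); u=np.array([np.cos(a),np.sin(a)]); v=np.array([-u[1],u[0]])
for p in P:
    d=p[:,:2]-c; s=d@u; t=d@v
    k=(abs(s)<.105)&(abs(t)<.05)&(p[:,2]<.17)&((abs(s)>.03)|(abs(t)>.03)); 
    print('max z in body footprint',np.sort(p[k][:,2])[-20:].round(3), 'pts>0.03 s,t:',np.c_[s,t,p[:,2]][k&(p[:,2]>.05)][::15].round(3).tolist()[:25])
E
```

```text
max z in body footprint [0.067 0.068 0.069 0.069 0.069 0.07  0.072 0.073 0.075 0.075 0.077 0.078
 0.079 0.08  0.081 0.084 0.085 0.085 0.088 0.089] pts>0.03 s,t: [[0.056, 0.049, 0.089], [-0.078, -0.049, 0.058], [0.059, 0.047, 0.06], [0.06, 0.043, 0.052]]
max z in body footprint [0.06  0.061 0.064 0.065 0.066 0.067 0.069 0.072 0.072 0.078 0.078 0.078
 0.079 0.081 0.084 0.085 0.085 0.086 0.087 0.087] pts>0.03 s,t: [[0.063, 0.05, 0.061], [0.056, 0.046, 0.058]]
```

The card only comes in beyond 43 mm to the side, and the body's half-width is 37.5 mm, so the way down is clear.

Emit:
servo_tool(rows=[0, 1, -40, 0, 0.5, 0, 1, -80, 0, 0.5, 0, 1, -110, 0, 0.5, 0, 1, -130, 0, 0.5, 0, 1, -145, 0, 0.5, 0, 1, -158, 0, 0.5, 0, 1, -167, 0, 0.5, 0, 1, -172, 0, 0.5, 0, 1, -172, 0, 0.5, 0, 1, -172, 0, 0.5])

```text
time_s: 3.95
tool_pos: [0.588, 0.1679, 0.0322]
tool_rot: [85.0, 89.9, 18.1]
force: [-0.5, 0.1, -0.4]
grip_width: 0.0437
```

Emit:
servo_tool(rows=[0, 0, 0, 0, 1, 0, 0, 0, 0, 1, 0, 0, 0, 0, 1, 0, 0, 0, 0, 1, 0, 0, 0, 0, 1, 0, 0, 0, 0, 1, 0, 0, 0, 0, 1, 0, 0, 0, 0, 1], force=20)

```text
time_s: 4.62
tool_pos: [0.5875, 0.1676, 0.0317]
tool_rot: [19.5, 90.0, -47.3]
force: [-1.1, 0.2, 0.2]
grip_width: 0.009
```

Emit:
servo_tool(rows=[0, 0, 15, 0, 1, 0, 0, 40, 0, 1, 0, 0, 80, 0, 1, 0, 0, 120, 0, 1, 0, 0, 150, 0, 1, 0, 0, 150, 0, 1, 0, 0, 150, 0, 1, 0, 0, 150, 0, 1])

```text
time_s: 5.28
tool_pos: [0.5867, 0.1676, 0.1806]
tool_rot: [-100.5, 89.9, -167.3]
force: [0.1, 0.8, -0.8]
grip_width: 0.009
```

```bash
python3 m2.py w2; python3 - <<'E'
from h import *
# carousel geometry from top and scene
for n in('top','scene'):
    q=read_camera(n); hsv=cv2.cvtColor(q['frame'],cv2.COLOR_BGR2HSV)
    A,uv=pts(q,np.ones((480,640),bool))
    k=(A[:,2]>.126)&(A[:,2]<.14)&(np.hypot(A[:,0]-.569,A[:,1]+.1265)<.075)&(np.hypot(A[:,0]-.569,A[:,1]+.1265)>.03)
    P=A[k]; an=np.degrees(np.arctan2(P[:,1]+.1265,P[:,0]-.569))
    for lo in(-65,25,115,-155):
        s=((an-lo)%360)<90; Q=P[s]; 
        if len(Q)>10: print(n,'knob',lo,len(Q),np.round(Q.mean(0),4))
    pk=(A[:,2]>.044)&(A[:,2]<.07)&(np.hypot(A[:,0]-.569,A[:,1]+.1265)<.1)&(np.hypot(A[:,0]-.569,A[:,1]+.1265)>.078)
    P=A[pk]; an=np.degrees(np.arctan2(P[:,1]+.1265,P[:,0]-.569))
    for lo in(-65,25,115,-155):
        s=((an-lo)%360)<90; Q=P[s]
        if len(Q)>2: print(n,'peg',lo,len(Q),np.round(Q.mean(0),4),Q[:,2].max())
    cv2.imwrite(f'pics/{n}1.png',cv2.resize(q['frame'][150:350,330:480] if n=='top' else q['frame'][200:380,280:460],None,fx=3,fy=3,interpolation=cv2.INTER_CUBIC))
E
```

```text
5.2833 [0.58670559 0.16762211 0.18064411] [-43.3  16.5  29.9  94.1  -8.6  71.8 -78.5] jaw ang -66.85545473905614 -0.9999988267410997 0.009000575524123349
[322.25462963 243.81047454] 3456 3442
foot ((587.8390502929688, 169.390869140625), (21.574581146240234, 53.44783401489258), 31.355100631713867) 0.00013658055296295046
fin ((609.3065185546875, 177.0564422607422), (40.61707305908203, 27.999927520751953), 22.99645233154297) 0.25358980993242797
[237.85774059 264.40585774] 717 713
foot ((512.8167724609375, 234.55459594726562), (10.254961013793945, 74.38289642333984), 25.534770965576172) 0.007202977368479385
fin ((612.221435546875, 204.53907775878906), (1.1153287887573242, 19.475854873657227), 22.956157684326172) 0.24727290478792388
[316.81755196 360.44341801] 2598 2586
fin ((607.11767578125, 180.8414306640625), (2.687051773071289, 83.02013397216797), 23.479848861694336) 0.27144292572584966
top knob -65 75 [ 0.6149 -0.1432  0.134 ]
top knob 25 75 [ 0.5852 -0.0799  0.1344]
top knob 115 77 [ 0.5215 -0.1094  0.134 ]
top knob -155 78 [ 0.5512 -0.1733  0.134 ]
top peg -65 19 [ 0.6501 -0.1561  0.0618] 0.06873496423042069
top peg 25 17 [ 0.5977 -0.0443  0.0618] 0.06742174199634898
top peg 115 18 [ 0.4863 -0.0962  0.0607] 0.06753335616367706
top peg -155 22 [ 0.5381 -0.2084  0.0582] 0.06571807627241277
scene knob -65 78 [ 0.6143 -0.1459  0.1326]
scene knob 25 72 [ 0.5843 -0.0817  0.1323]
scene knob 115 80 [ 0.5207 -0.1118  0.1326]
scene knob -155 85 [ 0.5506 -0.1754  0.1328]
scene peg -65 41 [ 0.6503 -0.1578  0.0567] 0.06655625915967622
scene peg 115 39 [ 0.4856 -0.0979  0.0564] 0.06569521320425764
scene peg -155 47 [ 0.5381 -0.2104  0.0564] 0.06607186621258376
```

View pics/w2.png

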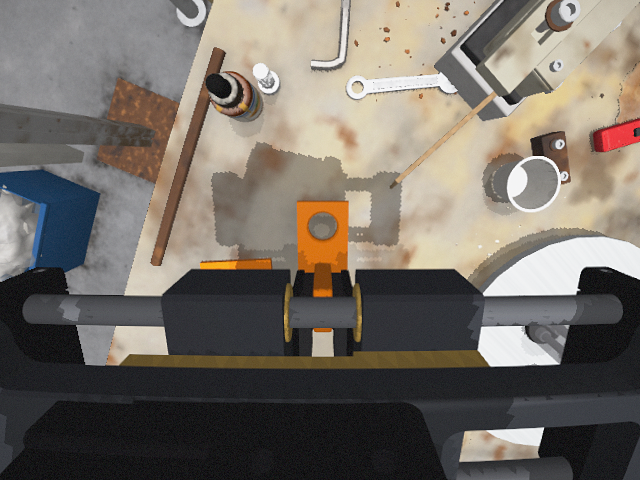

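The wrist view shows the tag in the jaws with its eye at (322,226). I'll measure the eye in the tool frame.

```bash
cat > eye.py <<'E'
from h import *
def eye(w,o):
    m=cv2.inRange(cv2.cvtColor(w['frame'],cv2.COLOR_BGR2HSV),(8,130,80),(20,255,255))
    cs,hi=cv2.findContours(m,cv2.RETR_CCOMP,cv2.CHAIN_APPROX_NONE)
    best=max([c for c,h in zip(cs,hi[0]) if h[3]>=0],key=cv2.contourArea)
    T=np.array(w['tool_from_camera']); 
    # foot top points around hole, tool frame
    x,y,ww,hh=cv2.boundingRect(best); mk=np.zeros(m.shape,bool); mk[y-6:y+hh+6,x-6:x+ww+6]=1; mk&=m>0
    v,u=np.nonzero(mk&(w['range_z']>0)); z=w['range_z'][v,u]; n=rays(w,np.c_[u,v]); P=np.c_[n*z[:,None],z]@T[:3,:3].T+T[:3,3]
    xt=np.median(P[:,0])
    n=rays(w,best.reshape(-1,2)); d=np.c_[n,np.ones(len(n))]@T[:3,:3].T; Q=T[:3,3]+d*((xt-T[0,3])/d[:,0])[:,None]
    c,r=cv2.minEnclosingCircle((Q[:,1:]*1000).astype(np.float32))
    l,rr=None,cv2.fitEllipse((Q[:,1:]*1000).astype(np.float32))
    return xt,c,r,rr,P
if __name__=='__main__':
    o=get_obs(); w=read_camera('wrist'); xt,c,r,e,P=eye(w,o)
    print('foot top tool x',xt*1000,'eye y,z mm',c,r,e,'foot tilt (x vs y,z):',np.linalg.lstsq(np.c_[P[:,1:],np.ones(len(P))],P[:,0],rcond=None)[0])
    m=cv2.inRange(cv2.cvtColor(w['frame'],cv2.COLOR_BGR2HSV),(8,130,80),(20,255,255))
E
python3 eye.py
```

```text
foot top tool x 26.105857705055413 eye y,z mm (30.91307830810547, 0.28414270281791687) 8.274538040161133 ((31.032041549682617, 0.2479478418827057), (15.514128684997559, 15.998400688171387), 176.1804962158203) foot tilt (x vs y,z): [-0.49685289  0.01769536  0.04298707]
```

The eye sits at tool y +31.0 mm, z +0.2 mm, with its underside 31 mm below the TCP, as expected. Now I'll carry it above the red peg, estimated at (0.6505, -0.157), with the tag pointing outward (jaw angle 70°).

Emit:
servo_tool(rows=[46, -160, 20, 68, 1, 46, -160, 20, 68, 1, 46, -160, 20, 68, 1, 46, -160, 20, 68, 1, 46, -160, 20, 68, 1, 46, -160, 20, 68, 1, 46, -160, 20, 68, 1, 46, -160, 20, 68, 1, 46, -160, 20, 68, 1, 46, -160, 20, 68, 1])

```text
time_s: 6.32
tool_pos: [0.6329, 0.0076, 0.2002]
tool_rot: [-171.2, 89.9, -169.7]
force: [-0.7, -0.1, -0.5]
grip_width: 0.0095
```

Emit:
servo_tool(rows=[47, -175, 0, 69, 1, 47, -175, 0, 69, 1, 47, -175, 0, 69, 1, 47, -175, 0, 69, 1, 47, -175, 0, 69, 1, 47, -175, 0, 69, 1, 47, -175, 0, 69, 1, 47, -175, 0, 69, 1, 47, -175, 0, 69, 1, 47, -175, 0, 69, 1])

```text
time_s: 7.15
tool_pos: [0.6799, -0.1674, 0.1999]
tool_rot: [97.8, 89.9, 168.2]
force: [0.8, -0.0, -1.4]
grip_width: 0.0091
```

Emit:
servo_tool(rows=[0, 0, 0, 0, 1, 0, 0, 0, 0, 1, 0, 0, 0, 0, 1, 0, 0, 0, 0, 1])

```text
time_s: 7.48
tool_pos: [0.6803, -0.1673, 0.2011]
tool_rot: [110.6, 90.0, -179.4]
force: [0.3, -0.1, -1.4]
grip_width: 0.0087
```

```bash
python3 m2.py w3|head -1; python3 eye.py
```

```text
7.4833 [ 0.68028953 -0.16734277  0.20113158] [-0.5 25.8 17.1 78.  -7.5 77.3 86.6] jaw ang 70.03668534608893 -0.9999998014804895 0.008663270802798126
foot top tool x 26.025682304083254 eye y,z mm (30.730228424072266, -0.09175695478916168) 8.415202140808105 ((30.795602798461914, -0.07942534238100052), (15.806825637817383, 16.409311294555664), 179.5071258544922) foot tilt (x vs y,z): [-0.13732302  0.05610043  0.03068275]
```

View pics/w3.png

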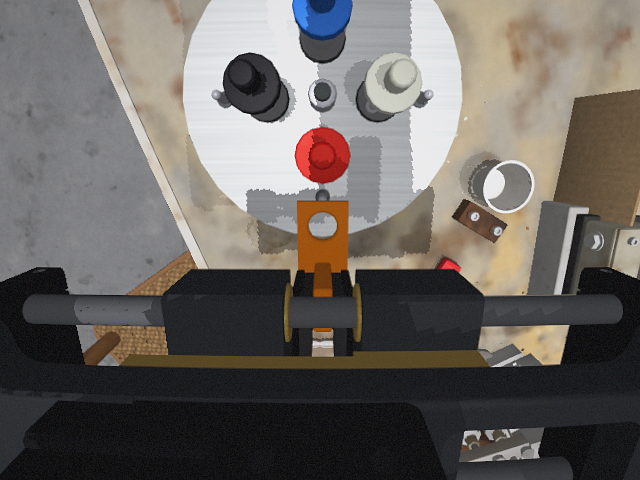

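The wrist view shows the tag and eye at (322,224), with the red peg's head peeking out just above it at (322,196) and the red lid at (322,153). I'll measure the peg from this view.

```bash
python3 - <<'E'
from h import *
o=get_obs(); w=read_camera('wrist'); f=w['frame']
print(o['tool_pos'])
exp=np.array([[.6505,-.1572,h] for h in(.034,.065)]+[[.6148,-.1445,.134]]+[[.5381,-.2093,.062],[.598,-.0455,.062]]); print(proj(w,exp,o).round(1))
A,uv=pts(w,np.ones((480,640),bool),o)
k=(A[:,2]>.128)&(A[:,2]<.14)
for nm,c in(('red',(.6148,-.1445)),('white',(.585,-.081)),('black',(.551,-.1745)),('blue',(.521,-.1105))):
    Q=A[k&(np.hypot(A[:,0]-c[0],A[:,1]-c[1])<.015)]; print(nm,len(Q),Q.mean(0).round(4))
for nm,c in(('redpeg',(.6505,-.157)),('wp',(.598,-.0455)),('bp',(.538,-.2093))):
    Q=A[(A[:,2]>.05)&(A[:,2]<.07)&(np.hypot(A[:,0]-c[0],A[:,1]-c[1])<.012)]; print(nm,len(Q),Q.mean(0).round(4),Q.max(0).round(4))
D=A[(abs(A[:,2]-.034)<.003)&(np.hypot(A[:,0]-.568,A[:,1]+.1275)<.14)]
c=f[130:260,250:395]; cv2.imwrite('pics/w3c.png',cv2.resize(c,None,fx=5,fy=4.5,interpolation=cv2.INTER_CUBIC))
E
```

```text
[ 0.68039873 -0.16720717  0.2013996 ]
[[321.4 194.3]
 [321.3 198.4]
 [320.8 153.3]
 [216.   92.5]
 [426.5  93.3]]
red 598 [ 0.6163 -0.1441  0.1344]
white 701 [ 0.5866 -0.0811  0.1341]
black 698 [ 0.5532 -0.1737  0.1341]
blue 52 [ 0.5301 -0.1131  0.1301]
redpeg 49 [ 0.6496 -0.1561  0.0623] [ 0.6527 -0.1529  0.0666]
wp 131 [ 0.5994 -0.0458  0.0615] [ 0.6031 -0.0402  0.0673]
bp 128 [ 0.5405 -0.2086  0.0615] [ 0.5439 -0.2056  0.067 ]
```

View pics/w3c.png

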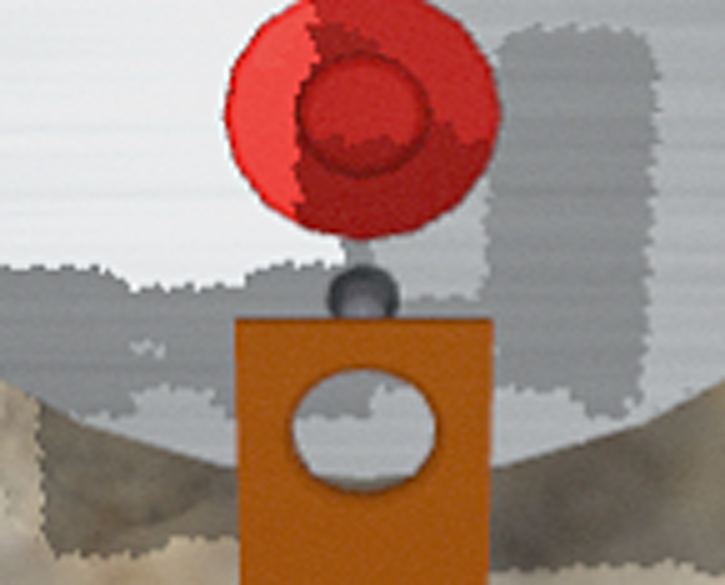

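```bash
python3 - <<'E'
import cv2,numpy as np
a=cv2.imread('pics/w3.png'); s=cv2.imread('pics/scene0.png')
c=[cv2.resize(a[70:120,192:242],(390,390),interpolation=cv2.INTER_NEAREST),cv2.resize(a[70:120,403:453],(390,390),interpolation=cv2.INTER_NEAREST)]
cv2.imwrite('pics/pegs.png',np.hstack(c))
E
```

```text
(no output)
```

View pics/pegs.png

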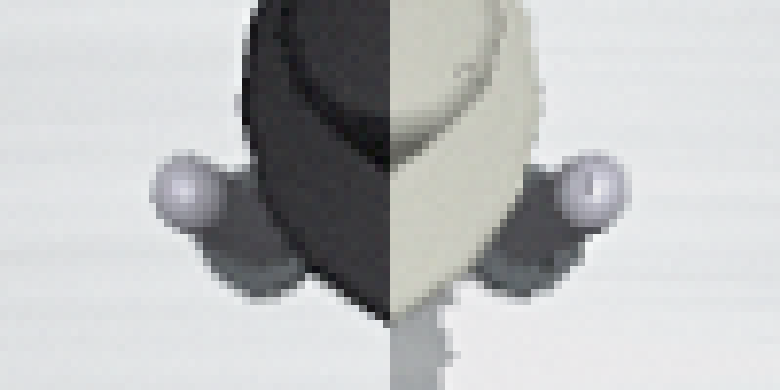

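```bash
python3 - <<'E'
import cv2,numpy as np
a=cv2.imread('pics/w3.png')
c=cv2.convertScaleAbs(a[180:206,300:344],alpha=1.6,beta=20)
cv2.imwrite('pics/peg2.png',cv2.resize(c,None,fx=18,fy=18,interpolation=cv2.INTER_NEAREST))
E
```

```text
(no output)
```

View pics/peg2.png

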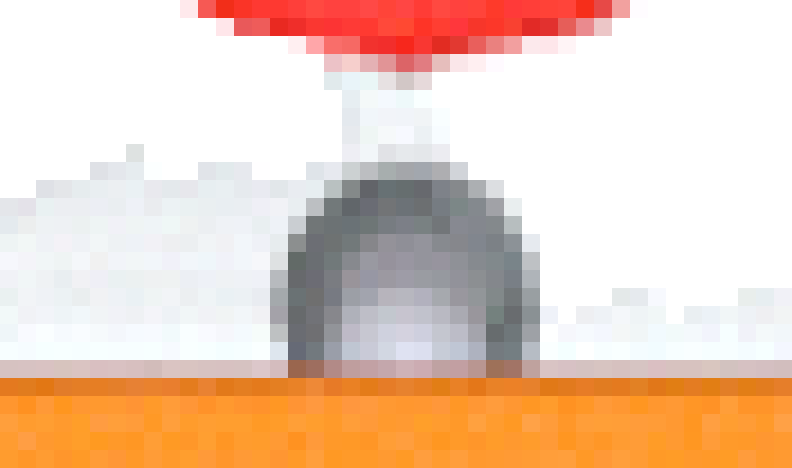

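The peg has a small collar at its foot, about 13 mm across, so centring matters. I'll descend to just above the peg's tip and check the tip through the eye, where both are at nearly the same depth.

Emit:
servo_tool(rows=[0, 0, -30, 0, 1, 0, 0, -55, 0, 1, 0, 0, -72, 0, 1, 0, 0, -84, 0, 1, 0, 0, -92, 0, 1, 0, 0, -92, 0, 1, 0, 0, -92, 0, 1, 0, 0, -92, 0, 1])

```text
time_s: 8.3
tool_pos: [0.6814, -0.1676, 0.1112]
tool_rot: [-81.2, 89.9, -11.0]
force: [-0.0, 0.4, -0.9]
grip_width: 0.0087
```

```bash
cat > m3.py <<'E'
from h import *
import sys
from eye import eye
o=get_obs(); w=read_camera('wrist'); f=w['frame']
xt,c,r,e,P=eye(w,o); print(o['time_s'],o['tool_pos'],'footz',o['tool_pos'][2]-xt,'eye',c,r,e)
T=Twc(w,o); M=R.from_euler('xyz',o['tool_rot'],degrees=True).as_matrix()
E=o['tool_pos']+M@np.array([xt,c[0]/1000,c[1]/1000]); print('eye world',E.round(4),proj(w,E,o).round(1))
for z in(.034,.050,.061,.065): print(z,proj(w,[[.6512,-.1566,z]],o).round(1))
cx,cy=proj(w,E,o)[0].astype(int)
cv2.imwrite('pics/'+sys.argv[1]+'.png',cv2.resize(f[cy-30:cy+30,cx-40:cx+40],None,fx=10,fy=10,interpolation=cv2.INTER_NEAREST)); print('crop origin',cx-40,cy-30)
E
python3 m3.py w4
```

```text
8.3 [ 0.68143607 -0.1676302   0.11119961] footz 0.08517367049824154 eye (30.56688690185547, -0.12436313182115555) 8.409843444824219 ((30.748788833618164, -0.07032062113285065), (15.67628288269043, 16.29324722290039), 5.627233028411865)
eye world [ 0.6527 -0.1574  0.0851] [[322.1 225.7]]
0.034 [[322.4 207.9]]
0.05 [[322.4 211.8]]
0.061 [[322.4 214.8]]
0.065 [[322.4 216. ]]
crop origin 282 195
```

View pics/w4.png

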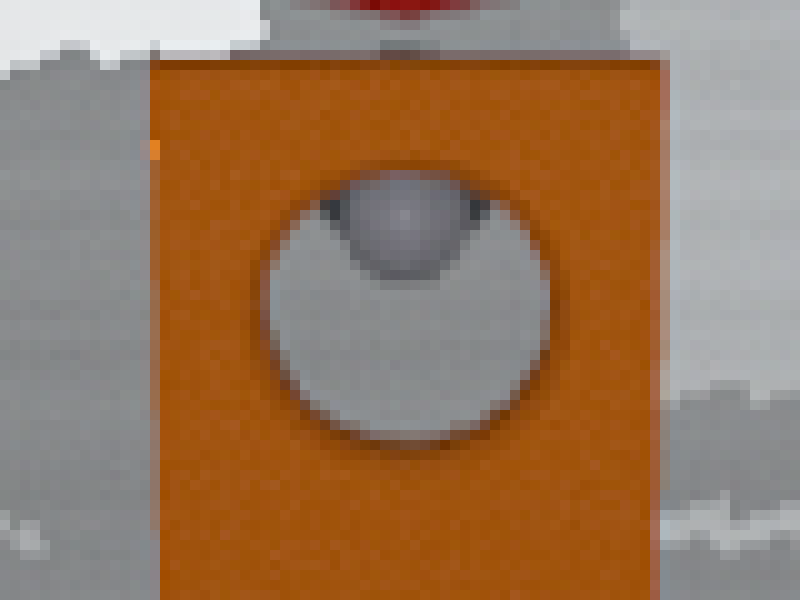

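The peg tip shows through the eye at crop (405,215), about 1.5 mm inward of the eye's centre and laterally centred. I'll shift inward 1.5 mm, lower over the peg part way, and look again.

Emit:
servo_tool(rows=[-1.4, 0.5, 0, 0, 1, -1.4, 0.5, 0, 0, 1, -1.4, 0.5, -6, 0, 1, -1.4, 0.5, -12, 0, 1, -1.4, 0.5, -18, 0, 1, -1.4, 0.5, -24, 0, 1, -1.4, 0.5, -24, 0, 1, -1.4, 0.5, -24, 0, 1])

```text
time_s: 9.02
tool_pos: [0.6785, -0.1667, 0.0845]
tool_rot: [99.2, 89.9, 169.3]
force: [-0.1, -1.0, 0.1]
grip_width: 0.0085
```

```bash
python3 m3.py w5
```

```text
9.0167 [ 0.67846195 -0.16668124  0.08453707] footz 0.1725261388065483 eye (23.889806747436523, -32.23649215698242) 1.7618623971939087 ((23.723037719726562, -32.23198699951172), (2.31252384185791, 3.181276321411133), 15.205872535705566)
eye world [ 0.6452 -0.1889  0.1726] [[179.6 360. ]]
0.034 [[322.7 220. ]]
0.05 [[322.7 225.2]]
0.061 [[322.7 229.4]]
0.065 [[322.8 231. ]]
crop origin 139 329
```

View pics/w5.png

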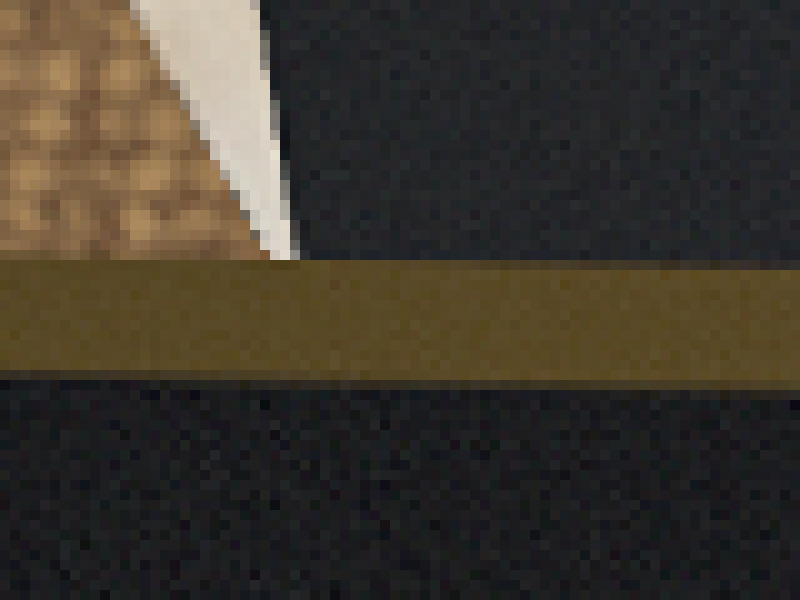

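The contour picker locked onto the wrong thing. I'll crop at the known eye pixel instead.

```bash
cat > m4.py <<'E'
from h import *
import sys
o=get_obs(); w=read_camera('wrist'); f=w['frame']; print(o['time_s'],o['tool_pos'],o['force'],o['grip_width'])
y0=int(sys.argv[2]); cv2.imwrite('pics/'+sys.argv[1]+'.png',cv2.resize(f[y0:y0+75,272:372],None,fx=8,fy=8,interpolation=cv2.INTER_NEAREST))
E
python3 m4.py w5b 185
```

```text
9.0667 [ 0.67888164 -0.16683768  0.085172  ] [-0.58836055  0.2990083  -0.4983552 ] 0.008950484016000343
```

View pics/w5b.png

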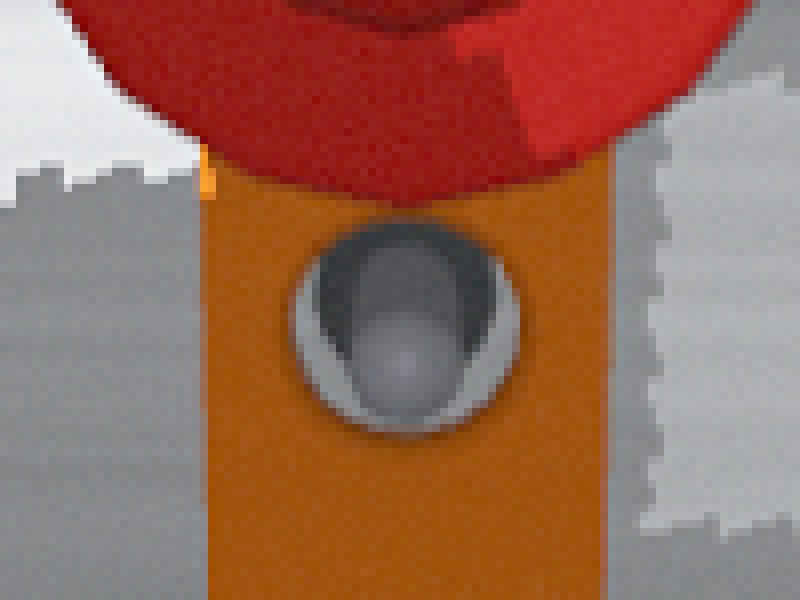

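The peg is through the eye, with its dome at crop (405,365). The eye is now about 1.3 mm too far inward, because the arm overshot. I'll correct outward and lower to just above the deck.

Emit:
servo_tool(rows=[1.2, -0.4, 0, 0, 1, 1.2, -0.4, -4, 0, 1, 1.2, -0.4, -8, 0, 1, 1.2, -0.4, -12, 0, 1, 1.2, -0.4, -15, 0, 1, 1.2, -0.4, -15, 0, 1, 1.2, -0.4, -15, 0, 1])

```text
time_s: 9.7
tool_pos: [0.68, -0.1672, 0.0701]
tool_rot: [94.6, 90.0, 164.7]
force: [-0.8, -0.1, -0.3]
grip_width: 0.0091
```

```bash
python3 m4.py w6 185
```

```text
9.7 [ 0.67997161 -0.16715588  0.07013654] [-0.78101276 -0.0541123  -0.34030747] 0.009138695063748108
```

View pics/w6.png

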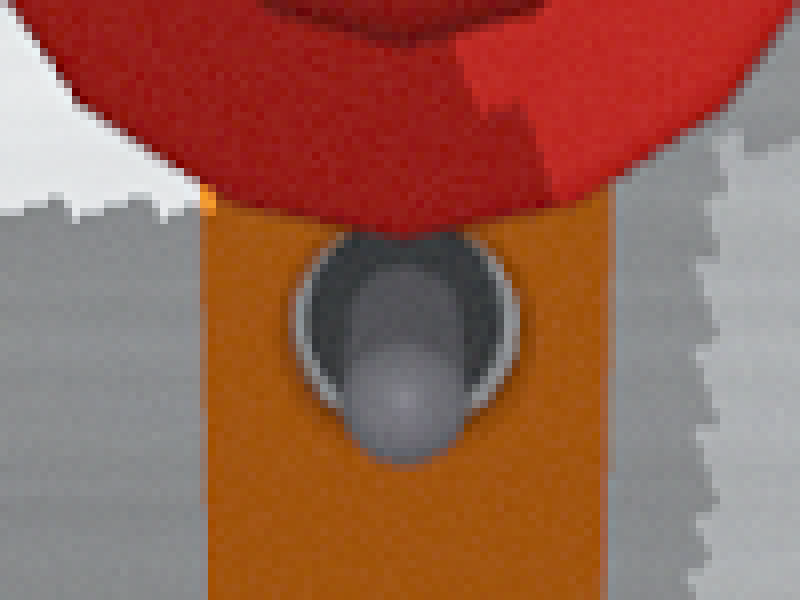

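Collar and eye are concentric near (405,320). I'll lower the last few millimetres.

Emit:
servo_tool(rows=[0, 0, -2, 0, 1, 0, 0, -4, 0, 1, 0, 0, -5, 0, 1, 0, 0, -5, 0, 1, 0, 0, -5, 0, 1])

```text
time_s: 10.17
tool_pos: [0.6802, -0.1672, 0.0657]
tool_rot: [-36.6, 90.0, 33.5]
force: [-1.2, 0.2, -0.1]
grip_width: 0.0089
```

```bash
python3 m4.py w7 185
```

```text
10.1667 [ 0.68024062 -0.16721872  0.06567463] [-1.24647064  0.19982827 -0.14212048] 0.00893296303234421
```

View pics/w7.png

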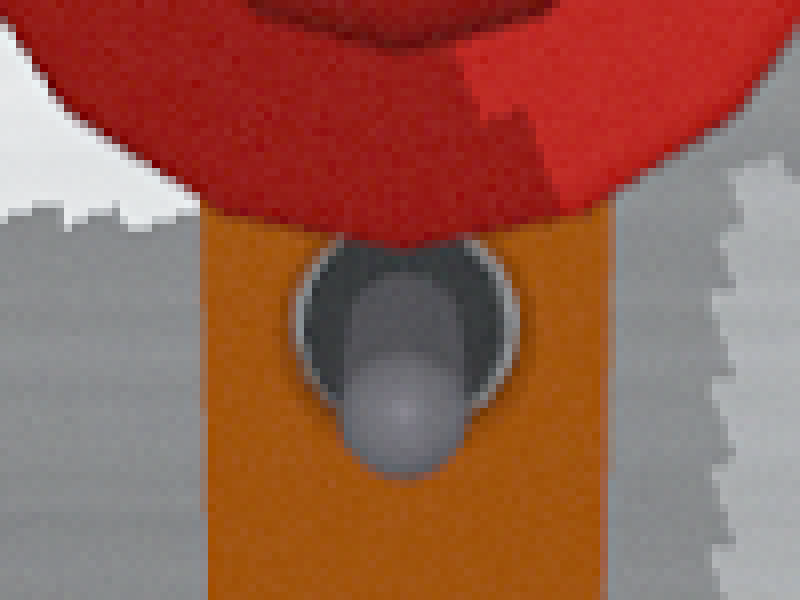

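The tag is centred just above the deck, with no contact force. Releasing.

Emit:
servo_tool(rows=[0, 0, 0, 0, 0.8, 0, 0, 0, 0, 0.7, 0, 0, 0, 0, 0.6, 0, 0, 0, 0, 0.6, 0, 0, 0, 0, 0.6, 0, 0, 0, 0, 0.6, 0, 0, 0, 0, 0.6, 0, 0, 0, 0, 0.6])

```text
time_s: 10.88
tool_pos: [0.6802, -0.1672, 0.0656]
tool_rot: [-36.4, 90.0, 33.8]
force: [0.2, 0.2, -0.1]
grip_width: 0.0344
```

```bash
python3 m4.py w8 185
```

```text
10.8833 [ 0.68023584 -0.16721835  0.06561136] [ 0.15653794  0.15785351 -0.08637733] 0.034445631952851295
```

View pics/w8.png

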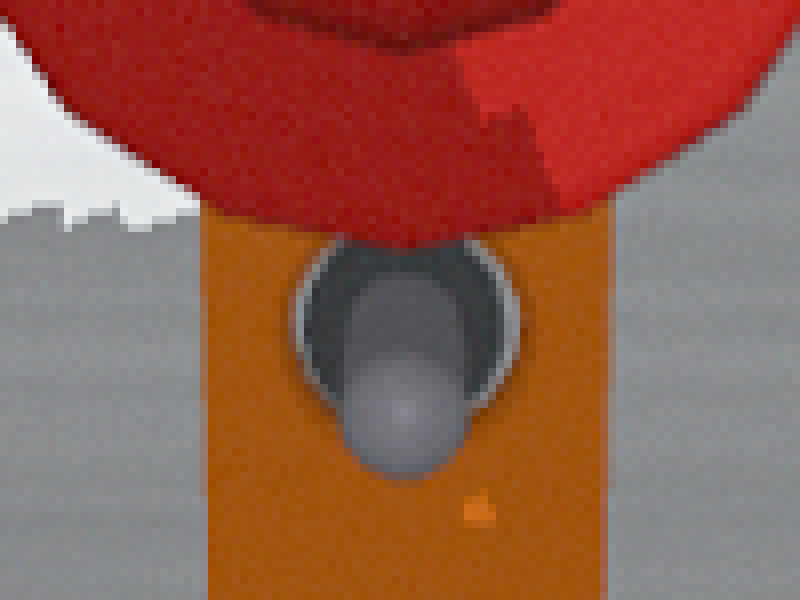

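The tag is released and lying on the peg. I'll raise straight up, then measure the pointer and the knob.

Emit:
servo_tool(rows=[0, 0, 5, 0, 0.6, 0, 0, 15, 0, 0.6, 0, 0, 30, 0, 0.6, 0, 0, 60, 0, 0.6, 0, 0, 95, 0, 0.6, 0, 0, 115, 0, 0.6, 0, 0, 115, 0, 0.6, 0, 0, 115, 0, 0.6])

```text
time_s: 11.6
tool_pos: [0.6814, -0.1677, 0.1837]
tool_rot: [-78.7, 89.7, -8.5]
force: [-0.6, 1.0, -0.3]
grip_width: 0.0346
```

```bash
python3 - <<'E'
from h import *
o=get_obs(); print(o['time_s'],o['tool_pos'])
for n in('top','scene'):
    q=read_camera(n); hsv=cv2.cvtColor(q['frame'],cv2.COLOR_BGR2HSV)
    m=cv2.inRange(hsv,(24,150,120),(34,255,255)); nn,l,st,c=cv2.connectedComponentsWithStats(m)
    for i in range(1,nn):
        if st[i,4]<25: continue
        v,u=np.nonzero(l==i); P=onplane(q,np.c_[u,v],.010); mm=P.mean(0)
        C=np.array([.5685,-.1270]); d=P[:,:2]-C; rr=np.hypot(*d.T)
        if rr.mean()<.2: 
            print(n,c[i],st[i,4],mm.round(4),'ang',np.degrees(np.arctan2(mm[1]-C[1],mm[0]-C[0])),'r',rr.min(),rr.max(), 'tip ang',[np.degrees(np.arctan2(*x[::-1])).round(1) for x in d[np.argsort(-rr)[:6]]])
w=read_camera('wrist'); cv2.imwrite('pics/w9.png',w['frame']); A,uv=pts(w,np.ones((480,640),bool),o)
for nm,c in(('red',(.6148,-.1445)),('white',(.585,-.081)),('black',(.551,-.1745))):
    Q=A[(A[:,2]>.128)&(A[:,2]<.14)&(np.hypot(A[:,0]-c[0],A[:,1]-c[1])<.015)]; print(nm,len(Q),Q.mean(0).round(4))
E
```

```text
11.6 [ 0.68142929 -0.16766568  0.18370108]
red 731 [ 0.6182 -0.1448  0.1376]
white 929 [ 0.5887 -0.0824  0.1367]
black 921 [ 0.5554 -0.1743  0.1365]
```

View pics/w9.png

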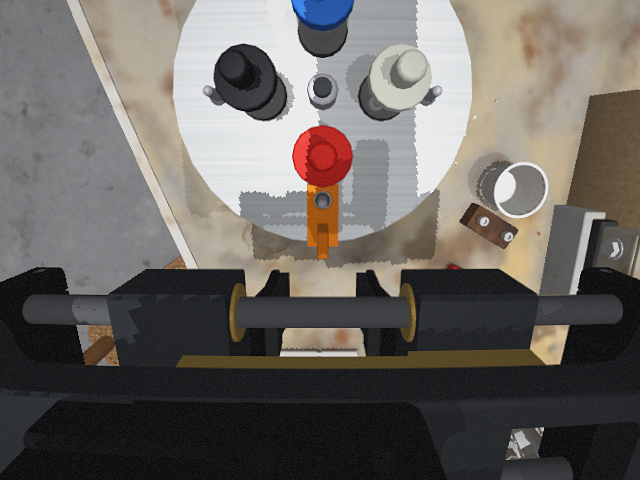

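The wrist view shows the tag hung on the red peg at (322,200), pointing outward. The yellow mask needs fixing.

```bash
python3 - <<'E'
from h import *
C=np.array([.5685,-.1270])
for n in('top','scene'):
    q=read_camera(n); ang=np.radians(152)
    for f in (q['frame'],cv2.imread(f'pics/{n}0.png')):
        hsv=cv2.cvtColor(f,cv2.COLOR_BGR2HSV)
        m=cv2.inRange(hsv,(20,130,100),(36,255,255))
        v,u=np.nonzero(m); P=onplane(q,np.c_[u,v],.010); d=P[:,:2]-C; r=np.hypot(*d.T); k=(r<.18)&(r>.115)
        if k.sum()<5: print(n,'none',k.sum(),len(u)); continue
        d=d[k]; r=r[k]; a=np.degrees(np.arctan2(d[:,1],d[:,0])); print(n,k.sum(),'ang mean',a.mean().round(2),'r',r.min().round(3),r.max().round(3),'tip',a[np.argsort(-r)[:8]].round(1),'a range',a.min().round(1),a.max().round(1),'px',u[k].mean(),v[k].mean())
q=read_camera('top');cv2.imwrite('pics/t2.png',q['frame'])
o=get_obs(); print(o['tool_pos'])
E
```

```text
top 159 ang mean 154.71 r 0.128 0.159 tip [154.2 154.9 155.6 153.9 156.2 154.6 152.9 156.9] a range 148.6 160.4 px 365.9308176100629 297.07547169811323
top 155 ang mean 154.7 r 0.128 0.158 tip [154.9 155.6 153.9 156.2 154.6 155.3 153.6 155.9] a range 149.0 160.4 px 366.0258064516129 296.86451612903227
scene 146 ang mean 155.22 r 0.128 0.158 tip [154.3 155.3 156.2 153.3 154.3 155.3 156.2 157.2] a range 148.8 161.6 px 292.95205479452056 305.90410958904107
scene 147 ang mean 155.53 r 0.128 0.158 tip [154.3 155.3 156.2 153.3 154.3 155.3 156.2 157.2] a range 148.9 161.6 px 293.1292517006803 306.18367346938777
[ 0.67955531 -0.16700039  0.17912661]
```

The pointer lies at 154.9° about the axis and the red jar at -20°, so I'll turn it +175° counter-clockwise, to joint 6.283. First, onto the knob at about (0.6155, -0.144).

Emit:
servo_tool(rows=[-32, 11, 0, 0, 0.6, -64, 23, 0, 0, 0.6, -64, 23, 0, 0, 0.6, -64, 23, -15, 0, 0.6, -64, 23, -30, 0, 0.6, -64, 23, -42, 0, 0.6, -64, 23, -52, 0, 0.6, -64, 23, -59, 0, 0.6, -64, 23, -59, 0, 0.6, -64, 23, -59, 0, 0.6])

```text
time_s: 12.73
tool_pos: [0.6162, -0.1443, 0.1212]
tool_rot: [109.6, 90.0, 179.7]
force: [-0.5, 0.4, -0.3]
grip_width: 0.0347
```

```bash
python3 - <<'E'
from h import *
o=get_obs(); print(o['time_s'],o['tool_pos'],o['force'],o['grip_width'])
w=read_camera('wrist'); cv2.imwrite('pics/w10.png',w['frame'])
print(proj(w,[[.6155,-.1443,.134]],o))
E
```

```text
12.7333 [ 0.61616564 -0.14433449  0.12119236] [-0.4513843   0.39814713 -0.29089331] 0.03474818503944469
[[321.9580852  307.03881153]]
```

View pics/w10.png

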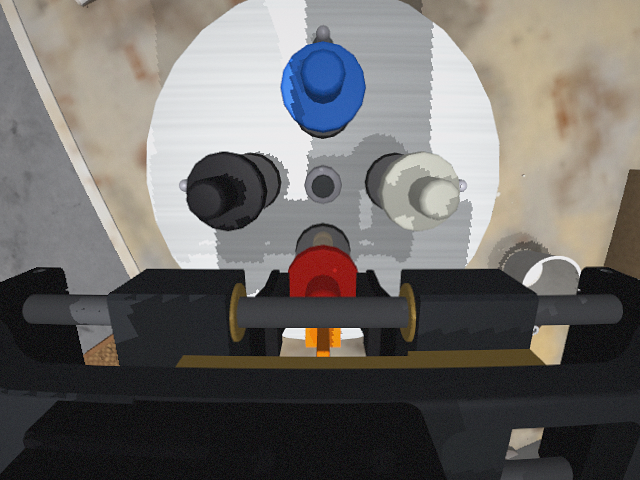

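The view shows the knob between the fingers, with the red lid centred at column 322. Closing with 20 N.

Emit:
servo_tool(rows=[0, 0, 0, 0, 1, 0, 0, 0, 0, 1, 0, 0, 0, 0, 1, 0, 0, 0, 0, 1, 0, 0, 0, 0, 1, 0, 0, 0, 0, 1], force=20)

```text
time_s: 13.28
tool_pos: [0.6165, -0.1444, 0.1221]
tool_rot: [-75.2, 89.9, -5.0]
force: [0.6, 1.1, 1.6]
grip_width: 0.017
```

```bash
python3 - <<'E'
from h import *
o=get_obs(); print(o['time_s'],o['tool_pos'],o['force'],o['grip_width'])
C=np.array([.5685,-.1272]); k0=C+.05*np.array([np.cos(np.radians(-20)),np.sin(np.radians(-20))])
for i,a in enumerate(list(range(-20,155,9))[1:]+[155]):
    print(a,np.round((C+.05*np.array([np.cos(np.radians(a)),np.sin(np.radians(a))])-k0)*1000,1), end='; ')
E
```

```text
13.2833 [ 0.61654596 -0.1443545   0.12213464] [0.61763077 1.07649558 1.55790026] 0.01704613805378765
-11 [2.1 7.6]; -2 [ 3.  15.4]; 7 [ 2.6 23.2]; 16 [ 1.1 30.9]; 25 [-1.7 38.2]; 34 [-5.5 45.1]; 43 [-10.4  51.2]; 52 [-16.2  56.5]; 61 [-22.7  60.8]; 70 [-29.9  64.1]; 79 [-37.4  66.2]; 88 [-45.2  67.1]; 97 [-53.1  66.7]; 106 [-60.8  65.2]; 115 [-68.1  62.4]; 124 [-74.9  58.6]; 133 [-81.1  53.7]; 142 [-86.4  47.9]; 151 [-90.7  41.3]; 155 [-92.3  38.2];
```

Gripped: 17 mm opening on the 18 mm knob. I'll turn along the arc at about 6° per row.

Emit:
servo_tool(rows=[0.7, 2.5, 0, 0, 1, 2.0, 7.5, 0, 0, 1, 2.8, 13, 0, 0, 1, 3, 18, 0, 0, 1, 2.5, 24, 0, 0, 1, 1.1, 31, 0, 0, 1, -0.6, 36, 0, 0, 1, -2.8, 40.6, 0, 0, 1, -5.5, 45, 0, 0, 1, -8.7, 49.2, 0, 0, 1])

```text
time_s: 14.12
tool_pos: [0.6075, -0.0947, 0.1221]
tool_rot: [-117.7, 89.9, -47.6]
force: [-1.2, -2.6, 5.3]
grip_width: 0.0172
```

```bash
python3 - <<'E'
from h import *
o=get_obs(); print(o['time_s'],o['tool_pos'],o['force'],o['grip_width'],o['qpos'].round(0))
C=np.array([.5685,-.1272]); d=o['tool_pos'][:2]-C; print(np.hypot(*d),np.degrees(np.arctan2(d[1],d[0])))
q=read_camera('top'); cv2.imwrite('pics/t3.png',cv2.resize(q['frame'][140:350,280:500],None,fx=2.8,fy=2.8)); 
E
```

```text
14.1167 [ 0.60754764 -0.09468312  0.12206195] [-1.20696671 -2.59889942  5.29517602] 0.017222359989109707 [-6. 19. 15. 97. -5. 65. 81.]
0.050814025004621795 39.785803404464055
```

View pics/t3.png

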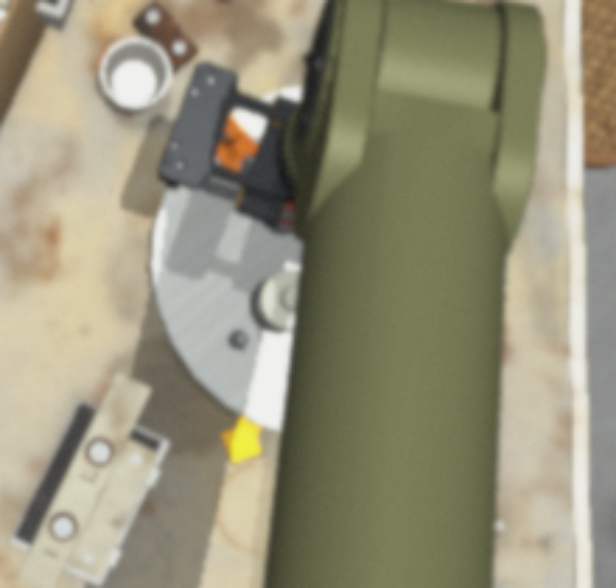

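The top view shows the deck turning with the arm, and the orange tag still beside the gripper at crop (238,145). Continuing.

Emit:
servo_tool(rows=[-3.6, 3.8, 0, 0, 1, -7.5, 7.3, 0, 0, 1, -11.8, 10.3, 0, 0, 1, -16.4, 12.8, 0, 0, 1, -21.2, 14.8, 0, 0, 1, -26.2, 16.4, 0, 0, 1, -31.3, 17.4, 0, 0, 1, -36.6, 17.8, 0, 0, 1, -41.8, 17.7, 0, 0, 1, -47, 17.1, 0, 0, 1])

```text
time_s: 15.0
tool_pos: [0.5608, -0.0779, 0.122]
tool_rot: [-75.7, 89.9, -5.6]
force: [2.8, -4.0, 5.2]
grip_width: 0.017
```

Emit:
servo_tool(rows=[-5.1, -1.2, 0, 0, 1, -10.1, -2.9, 0, 0, 1, -14.8, -5.1, 0, 0, 1, -19.3, -7.8, 0, 0, 1, -23.5, -10.9, 0, 0, 1, -27.3, -14.5, 0, 0, 1, -30.7, -18.5, 0, 0, 1, -33.7, -22.7, 0, 0, 1, -35.9, -26.5, 0, 0, 1, -36.6, -28.1, 0, 0, 1])

```text
time_s: 15.83
tool_pos: [0.5241, -0.1059, 0.122]
tool_rot: [-36.2, 89.9, 33.9]
force: [3.4, -1.6, 6.1]
grip_width: 0.0174
```

Emit:
servo_tool(rows=[0, 0, 0, 0, 1, 0, 0, 0, 0, 1, 0, 0, 0, 0, 1, 0, 0, 0, 0, 1, 0, 0, 0, 0, 1, 0, 0, 0, 0, 1])

```text
time_s: 16.33
tool_pos: [0.5242, -0.1059, 0.122]
tool_rot: [-43.7, 89.9, 26.4]
force: [3.7, -2.4, 6.9]
grip_width: 0.0174
```

```bash
python3 - <<'E'
from h import *
o=get_obs(); print(o['time_s'],o['tool_pos'],o['force'],o['grip_width'])
C=np.array([.5685,-.1272]); d=o['tool_pos'][:2]-C; print(np.hypot(*d),np.degrees(np.arctan2(d[1],d[0])))
for n in('scene','top','wrist'):
    q=read_camera(n); cv2.imwrite(f'pics/{n}4.png',q['frame'])
    if n=='wrist': continue
    hsv=cv2.cvtColor(q['frame'],cv2.COLOR_BGR2HSV); m=cv2.inRange(hsv,(6,130,80),(20,255,255))>0
    P,uv=pts(q,m); k=np.hypot(P[:,0]-C[0],P[:,1]-C[1])<.16; P=P[k]; uv=uv[k]
    f=P[(P[:,2]>.03)&(P[:,2]<.044)]; g=P[P[:,2]>.07]
    print(n,len(P),len(f),len(g), P.min(0).round(3),P.max(0).round(3))
    for Q in(f,g):
        if len(Q)>3: mm=Q.mean(0); print(mm.round(4),'ang',np.degrees(np.arctan2(mm[1]-C[1],mm[0]-C[0])).round(1),'r',np.hypot(*(mm[:2]-C)).round(4))
    if n=='scene': cv2.imwrite('pics/s4.png',cv2.resize(q['frame'][200:400,240:480],None,fx=3,fy=3,interpolation=cv2.INTER_CUBIC))
E
```

```text
16.3333 [ 0.52416321 -0.1059243   0.12201072] [ 3.73431393 -2.42684348  6.90112828] 0.01742773026652344
0.04917729970830774 154.3652541612711
scene 350 225 43 [ 0.426 -0.133 -0.643] [ 0.631 -0.068  0.29 ]
[ 0.4737 -0.087   0.0393] ang 157.0 r 0.103
[ 0.4614 -0.077   0.0835] ang 154.9 r 0.1183
top 327 198 68 [ 0.425 -0.105 -0.002] [ 0.502 -0.052  0.205]
[ 0.475  -0.0826  0.0395] ang 154.5 r 0.1036
[ 0.4654 -0.0759  0.0928] ang 153.6 r 0.1152
```

View pics/s4.png

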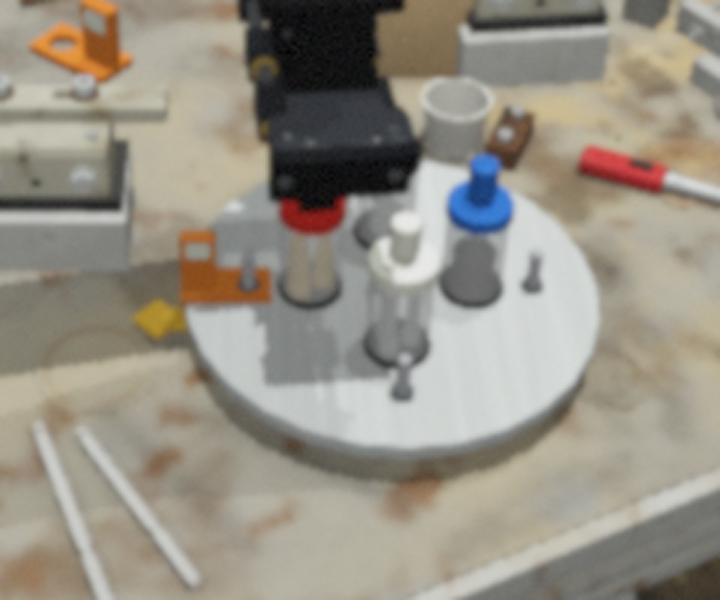

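View pics/wrist4.png

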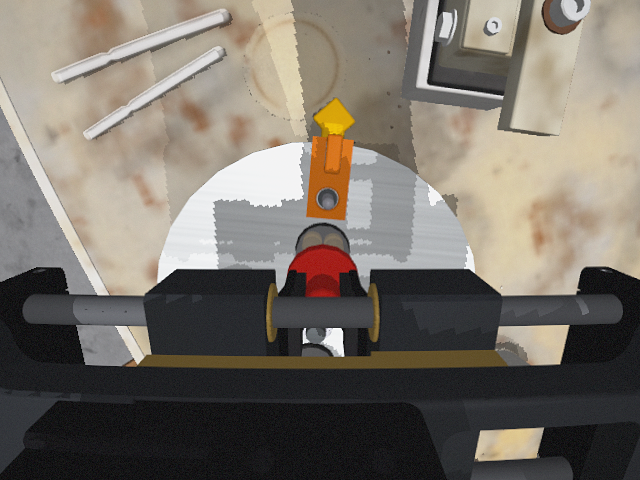

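The scene and wrist views agree. The tag lies flat on the red peg (foot top at 39 mm), with red jar, tag and pointer in line (154.4 to 155°), the knob gripped and the arm still. Handing in.

```bash
python3 - <<'E'
from h import *
sign_off(); print(get_obs()['time_s'])
E
```

```text
the job is handed in; nothing more can be done
the job is handed in; nothing more can be done
```

I hung the smaller orange tag on the red jar's peg, pointing outward, and let go of it before the carousel was turned. Then I gripped the red knob with 20 N, turned the deck about +175° counter-clockwise to the pointer, and handed in while still gripping. The last clock reading before hand-in was 16.3 s; no verdict was reported.

**Last checks:**
- **Alignment:** the gripped knob is at 154.4° about the axis and the pointer at about 154.9°, so they agree to roughly 0.01 rad. The tag measured 154.5° from the top camera and 157.0° from the scene camera; the wider reading comes from a partly hidden foot and is still well inside 0.1 rad.
- **Tag:** the top of its foot is at about 39 mm, which puts the underside on the deck. The eye is around the peg and the tag looks flat. I did not measure its tilt as a number.
- **Grip and stillness:** the fingers closed to 17.4 mm on the 18 mm knob. The arm position did not change over the last half second. I did not read the carousel's speed directly.
- **Other things:** the crucible looks where it was in the last picture. I never went near the cup or the bottle, but I did not re-measure any of the three.

**What disagreed:** the peg has a collar of about 13 mm at its foot that the description does not mention. The arm also overshot one correction by about 1.5 mm, which I fixed after looking through the eye.

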